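# Move the vice packers to the storage rack in order and close the stop

## Task

Move the four wooden vice packers from the pads of the drying rail into the storage rack, keeping their order: the packer at the left end of the rail, as the robot sees it, goes against the rack's fixed wall, the next one beside it, and so on, so that the one at the right end is nearest the sliding stop. Stand them upright on end on the centre line of the base, broad sides together as they stand on the rail. Then push the sliding stop up so that the row is snug between wall and stop, and let go.

Things in the scene. Friction and masses are not known exactly. Their poses are not given: they have to be found in the camera images.
- flat_packer: Flat sawn softwood packer on end: 45 mm wide (x), 22 mm thick (y), 90 mm tall, the thinnest. Grip it across the width. Loose; origin at the centre of its foot, z up. At the start its thickness lies along the row (within 5 degrees) and its foot is 15 mm above the bench, in its pad.
- square_packer: Square wooden packer on end: 35 mm (x) by 35 mm (y), 85 mm tall, flat top. Loose; origin at the centre of its foot, z up. At the start its thickness lies along the row (within 5 degrees) and its foot is 15 mm above the bench, in its pad.
- vee_packer: Pale wooden packer with a V notch in its top: 50 mm wide (x), 30 mm thick (y), 90 mm tall; notch 32 mm wide, 16 mm deep. Grip it across the width. Loose; origin at the centre of its foot, z up. At the start its thickness lies along the row (within 5 degrees) and its foot is 15 mm above the bench, in its pad.
- step_packer: Pale wooden packer with a stepped top: 50 mm wide (x), 28 mm thick (y); 74 mm tall at -x, 82 in the middle, 90 at +x. Grip it across the width, below 74 mm. Loose; origin at the centre of its foot, z up. At the start its thickness lies along the row (within 5 degrees) and its foot is 15 mm above the bench, in its pad.
- pad_flat: Shallow fixed wooden pad under the flat packer at the start; the four look alike: 66 mm across the row (x), 54 mm along it (y), floor 5 mm thick, rim 9 mm high. They form a straight row, 58 mm apart, on a 10 mm rail, in varying order. Origin: centre of its underside, 10 mm above the bench. +y runs along the row to its left end as the robot sees it.
- pad_square: Shallow fixed wooden pad under the square packer at the start; the four look alike: 66 mm across the row (x), 54 mm along it (y), floor 5 mm thick, rim 9 mm high. They form a straight row, 58 mm apart, on a 10 mm rail, in varying order. Origin: centre of its underside, 10 mm above the bench. +y runs along the row to its left end as the robot sees it.
- pad_vee: Shallow fixed wooden pad under the vee packer at the start; the four look alike: 66 mm across the row (x), 54 mm along it (y), floor 5 mm thick, rim 9 mm high. They form a straight row, 58 mm apart, on a 10 mm rail, in varying order. Origin: centre of its underside, 10 mm above the bench. +y runs along the row to its left end as the robot sees it.
- pad_step: Shallow fixed wooden pad under the step packer at the start; the four look alike: 66 mm across the row (x), 54 mm along it (y), floor 5 mm thick, rim 9 mm high. They form a straight row, 58 mm apart, on a 10 mm rail, in varying order. Origin: centre of its underside, 10 mm above the bench. +y runs along the row to its left end as the robot sees it.
- stop_rack: Fixed storage rack: base 74 mm wide (x), 238 long (y), top 12 mm above the bench; upright wall (40 wide, 12 thick, top at 72 mm) at its right end as the robot sees it, sliding stop at the other. Origin: on the bench below the middle of the wall's inner face; +y runs from wall to stop. Packers stand on it with width along x; together 115 mm thick. It may be left or right of the rail.
- stop (a joint): Sliding stop, m: 0 = fully back (0 to 0.012 at the start), grows towards the wall, to 0.11. Its face (40 mm wide, top 67 mm above the bench) is at rack y = 0.172 - value; a dark grip post (26 mm in x, 20 in y, top 79 mm above the bench) is centred at rack y = 0.206 - value, x = 0, on a shoe whose top is 23 mm above the bench. Slides with about 2 N friction and stays put.

How it is judged:
By the outcome, as a careful person would: the job done as asked, in the order asked, and still so for the second after the job is handed in, with the robot touching nothing.
It also fails if it takes over 112 s, if anything falls off the work surface, if the arm or the gripper's body presses on something with over 40 N, if the wrist force passes 120 N, or if a joint passes its speed limit or range.

## Robot

A 7-joint arm with a two-finger parallel gripper is mounted at the origin on the work surface; the furniture and walls round the work are solid. World frame = base frame: x ahead of the robot, y to its left, z up, the work surface at z = 0. Lengths are in m, angles in rad, forces in N, time in s.
With the tool pointing down it reaches from about 0.35 to 0.9 m from the base axis. Payload 8.1 kg.
Tool frame: the origin (TCP) lies at the very end of the fingers, on their centre line; the grasp point (between the pads) lies 19 mm behind it; z points along the fingers, y is the line along which they close (so a half turn about z gives the same grasp; the last joint's range is limited). The gripper opens to 92 mm and grips with 3 to 60 N. Pads are 19 mm wide; open, the fingers measure 130 mm over their backs; the gripper's body (75 mm by 190 mm) begins 47 mm behind the grasp point.
Start: joints at [1.226, 0.434, 0.025, 1.573, -0.012, 1.134, -0.075], TCP at [0.15, -0.607, 0.227] pointing down, gripper open.
Joint ranges: [-2.62, 2.62], [-0.44, 2.09], [-1.27, 1.32], [0.08, 2.57], [-1.32, 4.46], [0.12, 2], [-2.74, 2.74]. Speed limits (rad/s): [2.22, 2.22, 3.01, 3.01, 3.14, 3.14, 3.14].

## Interface

Orientations are given as a rotation vector (axis times angle).
In Python, from bench import sensors, imaging, order gives the robot as it stands. The module is installed in compiled form; this text tells all that it offers.
- The arm moves only by the shell command python3 -m crank 'ROWS' [FORCE]. ROWS is JSON, a list of rows, each an object with "gripper": the opening, from -1 (shut) to 1 (fully open); "translation": the shift along the tool's x, y, z in units of 0.2 m (1.0 is 0.2 m), a list of three; "yaw": the turn about the tool's z in units of pi rad (1.0 is pi rad). In form: [{"gripper": gripper, "translation": [x, y, z], "yaw": yaw}, ...]. A call has 1 to 20 rows; each row is the pose to reach, as a shift and turn from the pose commanded when the call began, along the tool's axes at that moment, turning the shorter way round; what a row does not reach only later rows make up. A row lasts 1/12 s, in which the tool goes at most 41.7 mm and 7.16 degrees, less where a joint would pass 70% of its speed; a pose out of reach is approached as far as the arm can. A call with a number of a shift or a turn outside -1 to 1 is refused whole. A call with a gripper value outside its range is refused whole. The fingers move at their own pace and stop on an object; FORCE is the grip in N (left out, the last holds). Time passes only in rows, so rows that repeat a pose let the fingers close. It gives the time, the measured TCP pose, the force, the opening and the grip force at its end, in the units of the state.
- sensors.get_state(): the state, without advancing time (a new reading comes with each control period).
- imaging.camera(name): name is "side" or "top"; returns the picture (384x512x3 uint8, red, green, blue); there is no depth.
- imaging.camera_model(name): a dict with "intrinsics" (3x3 intrinsics, pixels), "D" ([k1, k2, p1, p2, k3] as OpenCV has them; the pictures are not rectified), "rvec" (rotation vector, rad) and "tvec" (3), from world to camera coordinates, as OpenCV has them. Camera axes: x right, y down, z forward; pixel columns grow to the right and rows downward; lengths in m; the calibration is good to about 2 mm. A picture is of the moment at which its call begins. camera_model takes no time and is no camera call.
- order.sign_off(): hands the job in; it is judged then, once.
The state is a dict: "t": time; "joint_positions": joint angles; "joint_vel": joint speeds; "joint_efforts": joint torques, N m; "tcp_pos": TCP position; "tcp_rot": TCP orientation; "contact_force": force on the tool from outside, world axes, zero at the start; "moment": the same for the moment, N m; "finger_gap": finger opening in m; "gripper_force": force on a finger pad.
Only numpy, scipy, OpenCV 4.12 (cv2) and the standard library are available. Lean on these libraries where they do the work, as an engineer would, in place of code of your own. Each camera call takes 0.05 s, during which the arm holds its last target. There are 200 camera calls.

## Working session

There is one attempt and no reset: what is moved stays moved. The work goes in short steps, Python scripts to look and compute and a shell command to move; the robot and the scene stay as the last step left them, time stands still between calls to the robot, and variables do not carry over. Pictures are saved under pics/ and viewed, at most 14 in all, crops included, and the job is handed in when it is done.

```bash
mkdir -p pics
python3 - <<'E'
from bench import sensors, imaging
import cv2, numpy as np
s=sensors.get_state(); print({k:np.round(v,4).tolist() for k,v in s.items()})
for n in("side","top"):
    im=imaging.camera(n); cv2.imwrite(f"pics/{n}0.png",im[:,:,::-1]); m=imaging.camera_model(n); print(n,{k:np.round(v,4).tolist() for k,v in m.items()})
a=[cv2.imread(f"pics/{n}0.png") for n in("side","top")]
E
```

```text
{'t': 0.0, 'joint_positions': [1.2265, 0.4352, 0.025, 1.5741, -0.0116, 1.134, -0.0751], 'joint_vel': [0.001, -0.0003, -0.0007, 0.0007, 0.0015, 0.0009, 0.0], 'joint_efforts': [-0.0008, -66.7844, 0.9845, -31.446, -0.0606, 0.0428, 0.0002], 'tcp_pos': [0.1494, -0.6063, 0.2259], 'tcp_rot': [-3.1171, -0.3785, 0.0005], 'contact_force': [-0.0432, 0.7976, -0.4137], 'moment': [-0.0312, 0.0089, 0.022], 'gripper_force': 0.0, 'finger_gap': 0.0918}
side {'intrinsics': [[415.0547, 0.0, 260.8799], [0.0, 415.0547, 191.4176], [0.0, 0.0, 1.0]], 'D': [-0.1209, 0.0, 0.0, 0.0, 0.0], 'rvec': [2.3219, 1.0082, -0.3153], 'tvec': [-0.4032, -0.2143, 1.0842]}
top {'intrinsics': [[435.873, 0.0, 247.2743], [0.0, 435.873, 189.7609], [0.0, 0.0, 1.0]], 'D': [-0.091, 0.0, 0.0, 0.0, 0.0], 'rvec': [1.9101, -2.2903, 0.2611], 'tvec': [0.176, 0.469, 0.8033]}
```

View pics/top0.png

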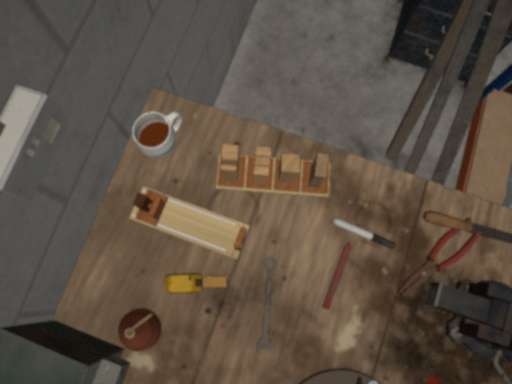

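View pics/side0.png

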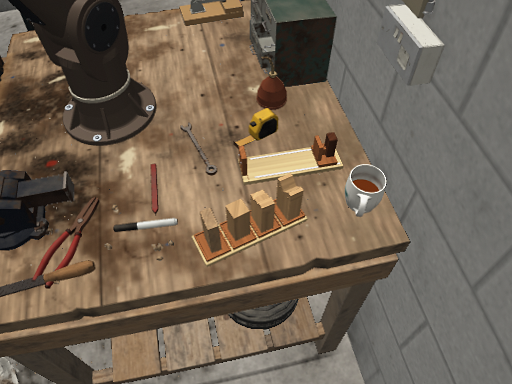

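The top view shows the rail at about (217–330, 155–195) with four packers, and the rack at about (130–250, 188–258) with its stop at the left end and its wall at (240, 240). In the side view, the thin packer stands at the robot's right end of the rail (208, 230). I'll enlarge both.

```bash
cat > h.py <<'E'
import cv2, numpy as np
from bench import sensors, imaging
from scipy.spatial.transform import Rotation as R
M={n:imaging.camera_model(n) for n in("side","top")}
def ray(n,p):
    m=M[n]; K=np.array(m["intrinsics"]);u=cv2.undistortPoints(np.array(p,float).reshape(-1,1,2),K,np.array(m["D"]))[:,0]
    Rm=cv2.Rodrigues(np.array(m["rvec"]))[0]; t=np.array(m["tvec"]).ravel()
    return -Rm.T@t, np.c_[u,np.ones(len(u))]@Rm
def onz(n,p,z):
    c,d=ray(n,p); return c+d*((z-c[2])/d[:,2:])
def proj(n,P):
    m=M[n]; return cv2.projectPoints(np.array(P,float).reshape(-1,3),np.array(m["rvec"]),np.array(m["tvec"]),np.array(m["intrinsics"]),np.array(m["D"]))[0][:,0]
def crop(n,x,y,w,h,k,out,im=None):
    im=imaging.camera(n)[:,:,::-1] if im is None else im
    cv2.imwrite(out,cv2.resize(im[y:y+h,x:x+w],None,fx=k,fy=k,interpolation=cv2.INTER_CUBIC))
E
python3 - <<'E'
from h import *
crop("top",120,130,220,140,3.6,"pics/t1.png",cv2.imread("pics/top0.png"))
crop("side",185,125,170,145,4,"pics/s1.png",cv2.imread("pics/side0.png"))
print([ray(n,[[250,190]])[0].round(3) for n in M])
print(onz("top",[[130,215],[150,188],[250,225],[236,258]],.012).round(3),onz("top",[[217,190],[329,195],[331,160],[219,155]],.01).round(3))
E
```

```text
[array([ 0.865, -0.276,  0.748]), array([0.301, 0.122, 0.889])]
[[0.494 0.334 0.012]
 [0.543 0.285 0.012]
 [0.429 0.095 0.012]
 [0.369 0.134 0.012]] [[ 0.514  0.149  0.01 ]
 [ 0.462 -0.077  0.01 ]
 [ 0.535 -0.098  0.01 ]
 [ 0.588  0.132  0.01 ]]
```

View pics/t1.png

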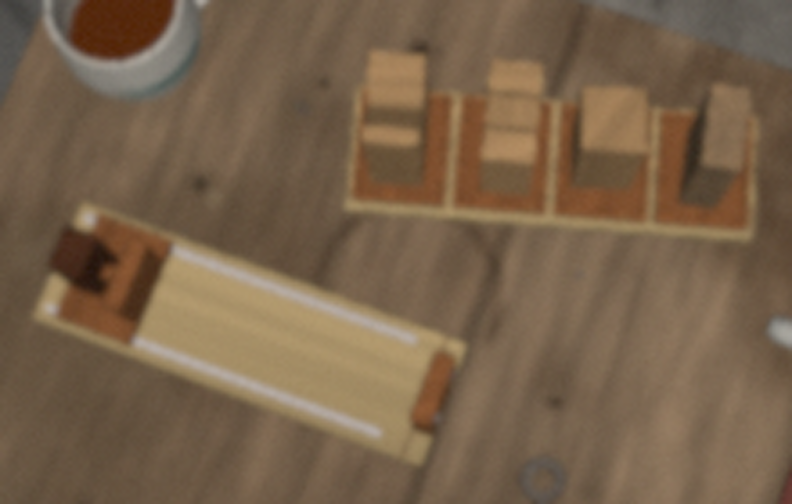

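View pics/s1.png

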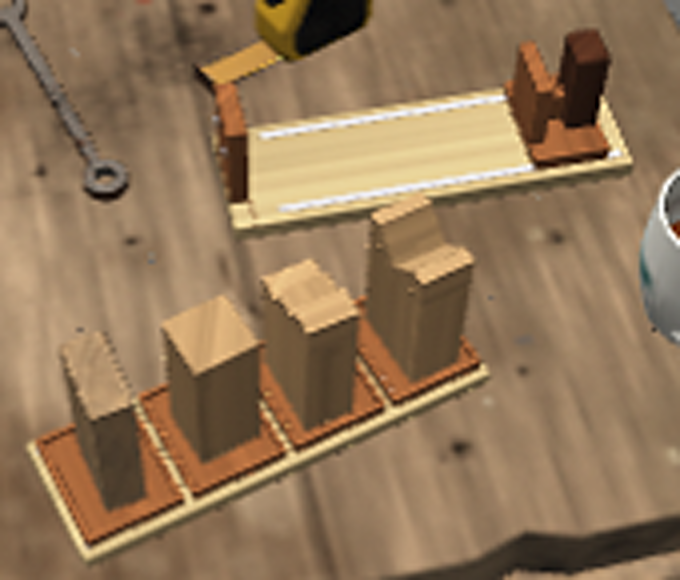

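The order from left to right is vee, step, square, flat. The rail's near edge runs from (350,210) to (750,238) in the top crop. The rack corners in that crop are about (83,205), (37,320), (420,463) and (466,343). Next I'll measure these with masks and rays, and check them across both views.

Run:
```python
from h import *
T=cv2.imread("pics/top0.png")
c=lambda p:np.array(p,float)/3.6+[120,130]+[-.36,-.36]
s=lambda p:np.array(p,float)/4+[185,125]+[-.37,-.37]
# rack by mask
hsv=cv2.cvtColor(T,cv2.COLOR_BGR2HSV); 
for nm,q in(("rackbase",(270,330)),("rim",(398,215)),("pad",(390,195)),("bench",(300,200)),("wall",(432,395))):
    x,y=c(q).round().astype(int); print(nm,hsv[y,x])
def edge(a,b,n=25,w=5):  # strongest gradient line between two approx corners
    a,b=np.array(a),np.array(b);d=(b-a)/np.linalg.norm(b-a);nn=np.array([-d[1],d[0]])
    g=cv2.cvtColor(T,cv2.COLOR_BGR2LAB).astype(np.float32); pts=[]
    for f in np.linspace(.08,.92,n):
        o=np.arange(-w,w+.01,.25);P=(a+f*(b-a)+o[:,None]*nn).astype(np.float32)
        v=cv2.remap(g,P[:,0].reshape(1,-1),P[:,1].reshape(1,-1),cv2.INTER_LINEAR)[0]
        v=cv2.GaussianBlur(v,(1,5),1.5); e=np.linalg.norm(np.gradient(v,axis=0),axis=1); pts.append(P[e.argmax()])
    pts=np.array(pts); return cv2.fitLine(pts,cv2.DIST_HUBER,0,.01,.01).ravel()
def inter(l,m):
    A=np.array([[l[0],-m[0]],[l[1],-m[1]]]);t=np.linalg.solve(A,[m[2]-l[2],m[3]-l[3]]);return l[2:]+t[0]*l[:2]
def quad(cs,z,w=4):
    L=[edge(cs[i],cs[(i+1)%4],w=w) for i in range(4)]
    q=np.array([inter(L[i-1],L[i]) for i in range(4)]); print("px",((q-[120,130])*3.6).round(0).tolist()); 
    W=onz("top",q,z);print(W.round(4).tolist(),"sides",np.linalg.norm(W-np.roll(W,-1,0),axis=1).round(4)); return W
r=quad([c(p) for p in((83,205),(37,320),(420,463),(466,343))],.012)
print("rack eye",onz("top",[c(p) for p in((83,205),(37,320),(420,463),(466,343))],.012).round(4).tolist())
rl=onz("top",[c(p) for p in((347,212),(750,240),(758,118),(357,93))],.01);print("rail eye",rl.round(4).tolist())
print("rack in side crop",((proj("side",r)-[185,125])*4).round())
tops={"square":(.1,[(585,88),(645,90),(645,152),(578,152)],[(163,327),(220,295),(260,340),(205,375)]),
"flat":(.105,[(715,85),(750,87),(738,170),(702,165)],[(62,340),(98,332),(132,405),(93,418)])}
for k,(z,a,b) in tops.items():
    for n,p in(("top",[c(x) for x in a]),("side",[s(x) for x in b])):
        W=onz(n,p,z);print(k,n,W.mean(0).round(4),np.linalg.norm(W-np.roll(W,-1,0),axis=1).round(3))
# vee & step: left/right edges of near/far plateau ends in top view
for k,P in{"vee":[(.105,(368,52)),(.105,(427,54)),(.105,(363,142)),(.105,(420,144))],"step":[(.105,(489,61)),(.105,(545,62)),(.089,(481,163)),(.089,(535,163))]}.items():
    W=np.array([onz("top",[c(p)],z)[0] for z,p in P]);print(k,W.round(4).tolist(),W.mean(0).round(4),"th",np.linalg.norm(W[0]-W[1]).round(3),np.linalg.norm(W[2]-W[3]).round(3),"w",np.linalg.norm(W[0]-W[2]).round(3))
```

```text
rackbase [ 19  95 171]
rim [ 18  94 141]
pad [ 13 156 136]
bench [ 15  96 104]
wall [ 13 160 129]
px [[73.0, 197.0], [31.0, 319.0], [421.0, 463.0], [463.0, 341.0]]
[[0.5536, 0.3045, 0.012], [0.4868, 0.3373, 0.012], [0.3677, 0.1329, 0.012], [0.4303, 0.0974, 0.012]] sides [0.0744 0.2366 0.0719 0.241 ]
rack eye [[0.5485, 0.3002, 0.012], [0.4864, 0.3348, 0.012], [0.3684, 0.134, 0.012], [0.43, 0.0968, 0.012]]
rail eye [[0.5174, 0.1504, 0.01], [0.4594, -0.0746, 0.01], [0.5299, -0.0954, 0.01], [0.5871, 0.133, 0.01]]
rack in side crop [[642. 162.]
 [593.  72.]
 [212. 134.]
 [238. 229.]]
square top [0.5189 0.0021 0.1   ] [0.032 0.034 0.035 0.035]
square side [0.5196 0.0018 0.1   ] [0.033 0.032 0.032 0.034]
flat top [ 0.5037 -0.0545  0.105 ] [0.018 0.046 0.019 0.044]
flat side [ 0.5025 -0.0541  0.105 ] [0.017 0.044 0.019 0.046]
vee [[0.5775, 0.1224, 0.105], [0.5708, 0.092, 0.105], [0.5294, 0.1331, 0.105], [0.523, 0.1042, 0.105]] [0.5501 0.1129 0.105 ] th 0.031 0.03 w 0.049
step [[0.5611, 0.0606, 0.105], [0.5552, 0.0318, 0.105], [0.5114, 0.0739, 0.089], [0.5063, 0.0459, 0.089]] [0.5335 0.0531 0.097 ] th 0.029 0.029 w 0.054
```

```bash
cat > go.py <<'E'
import sys; from h import *
def go(*v):
    s=sensors.get_state(); A=R.from_rotvec(s["tcp_rot"]).as_matrix(); p=np.array(s["tcp_pos"])
    hd=np.degrees(np.arctan2(A[1,0],A[0,0])); print("t",round(s["t"],2),"tcp",p.round(4),"x-heading",hd.round(2),"tilt",np.degrees(np.arccos(-A[2,2])).round(2),"F",np.round(s["contact_force"],1),"gap",round(s["finger_gap"],4))
    if len(v)>2: print("units",(A.T@(np.array(v[:3])-p)/.2).round(3),"yaw",(-((v[3]-hd+180)%360-180)/180).round(4))
if __name__=="__main__": go(*map(float,sys.argv[1:]))
E
python3 -m crank '[{"gripper":1,"translation":[1,-1,0],"yaw":-0.3436},{"gripper":1,"translation":[1,-1,0],"yaw":-0.3436},{"gripper":1,"translation":[1,-1,0],"yaw":-0.3436},{"gripper":1,"translation":[1,-1,0],"yaw":-0.3436},{"gripper":1,"translation":[1,-1,0],"yaw":-0.3436},{"gripper":1,"translation":[1,-1,0],"yaw":-0.3436},{"gripper":1,"translation":[1,-1,0],"yaw":-0.3436},{"gripper":1,"translation":[1,-1,0],"yaw":-0.3436},{"gripper":1,"translation":[1,-1,0],"yaw":-0.3436},{"gripper":1,"translation":[1,-1,0],"yaw":-0.3436},{"gripper":1,"translation":[1,-1,0],"yaw":-0.3436},{"gripper":1,"translation":[1,-1,0],"yaw":-0.3436}]' 20
python3 go.py .55 .113 .227 75.7
python3 - <<'E'
from h import *
c=lambda p:np.array(p,float)/3.6+[120,130]-.36
W=onz("top",[c(p) for p in((440,350),(455,352),(428,430),(413,425))],.072);o=np.array([.399,.1153]);u=np.array([np.cos(np.radians(59.6)),np.sin(np.radians(59.6))])
print("wall top corners rel base end, along/across",[(round((w[:2]-o)@u,4),round((w[:2]-o)@[u[1],-u[0]],4)) for w in W])
E
```

```text
t: 1.1
tcp_pos: [0.2956, -0.365, 0.2265]
tcp_rot: [-2.484, -1.923, 0.0]
contact_force: [-1.0, 0.6, -0.2]
finger_gap: 0.0917
gripper_force: 0.0
t 1.1 tcp [ 0.2956 -0.365   0.2265] x-heading 75.47 tilt 0.02 F [-1.   0.6 -0.2] gap 0.0917
units [ 2.633e+00  6.320e-01 -2.000e-03] yaw -0.0013
wall top corners rel base end, along/across [(np.float64(0.0083), np.float64(0.0195)), (np.float64(0.0005), np.float64(0.0212)), (np.float64(-0.0004), np.float64(-0.022)), (np.float64(0.0079), np.float64(-0.0222))]
```

```bash
python3 -m crank '[{"gripper":1,"translation":[1,0.24,0],"yaw":-0.0013},{"gripper":1,"translation":[1,0.24,0],"yaw":-0.0013},{"gripper":1,"translation":[1,0.24,0],"yaw":-0.0013},{"gripper":1,"translation":[1,0.24,0],"yaw":-0.0013},{"gripper":1,"translation":[1,0.24,0],"yaw":-0.0013}]' >/dev/null
python3 -m crank '[{"gripper":1,"translation":[1,0.24,0],"yaw":0},{"gripper":1,"translation":[1,0.24,0],"yaw":0},{"gripper":1,"translation":[1,0.24,0],"yaw":0},{"gripper":1,"translation":[1,0.24,0],"yaw":0},{"gripper":1,"translation":[1,0.24,0],"yaw":0}]' >/dev/null
python3 -m crank '[{"gripper":1,"translation":[0.633,0.152,0],"yaw":0},{"gripper":1,"translation":[0.633,0.152,0],"yaw":0},{"gripper":1,"translation":[0.633,0.152,0],"yaw":0},{"gripper":1,"translation":[0.633,0.152,0],"yaw":0},{"gripper":1,"translation":[0.633,0.152,0],"yaw":0},{"gripper":1,"translation":[0.633,0.152,0],"yaw":0}]' >/dev/null
python3 go.py .55 .113 .055 75.7
```

```text
t 2.43 tcp [0.5472 0.1146 0.2261] x-heading 75.87 tilt 0.08 F [-0.4 -0.2 -0.6] gap 0.0918
units [-0.004  0.017  0.855] yaw 0.0009
```

```bash
python3 -m crank '[{"gripper":1,"translation":[0,0.015,0.4],"yaw":0},{"gripper":1,"translation":[0,0.015,0.4],"yaw":0},{"gripper":1,"translation":[0,0.015,0.85],"yaw":0},{"gripper":1,"translation":[0,0.015,0.85],"yaw":0},{"gripper":1,"translation":[0,0.015,0.85],"yaw":0},{"gripper":1,"translation":[0,0.015,0.85],"yaw":0},{"gripper":-1,"translation":[0,0.015,0.85],"yaw":0},{"gripper":-1,"translation":[0,0.015,0.85],"yaw":0},{"gripper":-1,"translation":[0,0.015,0.85],"yaw":0},{"gripper":-1,"translation":[0,0.015,0.85],"yaw":0},{"gripper":-1,"translation":[0,0.015,0.85],"yaw":0},{"gripper":-1,"translation":[0,0.015,0.85],"yaw":0},{"gripper":-1,"translation":[0,0.015,0.85],"yaw":0},{"gripper":-1,"translation":[0,0.015,0.85],"yaw":0}]' 20
python3 - <<'E'
from h import *
a=imaging.camera("top")[:,:,::-1];b=imaging.camera("side")[:,:,::-1]
k=cv2.resize(np.hstack([a[90:250,120:340],b[130:290,150:370]]),None,fx=1.8,fy=1.8,interpolation=cv2.INTER_CUBIC);cv2.imwrite("pics/g1.png",k)
E
```

```text
t: 3.6
tcp_pos: [0.5503, 0.1142, 0.0571]
tcp_rot: [2.477, 1.932, 0.0]
contact_force: [-1.2, 0.1, 5.7]
finger_gap: 0.0496
gripper_force: 20.0
```

View pics/g1.png

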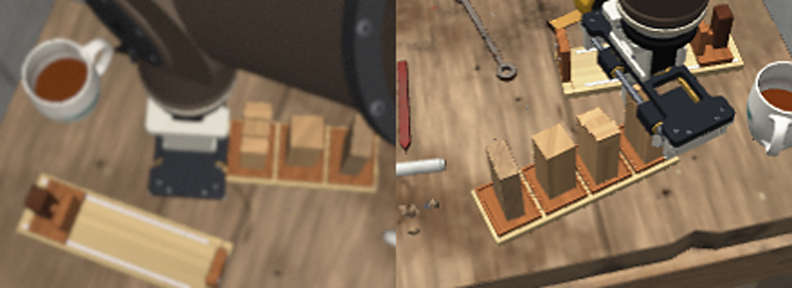

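The left crop shows the gripper over the vee packer at (187,165). The reported gap of 49.6 mm matches the 50 mm width, so the grasp is good. Now I'll lift it and carry it to the rack.

```bash
python3 -m crank '[{"gripper":-1,"translation":[0,0,-0.2],"yaw":0},{"gripper":-1,"translation":[0,0,-0.4],"yaw":0},{"gripper":-1,"translation":[0,0,-0.6],"yaw":0},{"gripper":-1,"translation":[0,0,-0.6],"yaw":0},{"gripper":-1,"translation":[-0.025,-0.2,-0.6],"yaw":0.03},{"gripper":-1,"translation":[-0.025,-0.4,-0.6],"yaw":0.06},{"gripper":-1,"translation":[-0.025,-0.6,-0.6],"yaw":0.09},{"gripper":-1,"translation":[-0.025,-0.69,-0.6],"yaw":0.09},{"gripper":-1,"translation":[-0.025,-0.69,-0.6],"yaw":0.09},{"gripper":-1,"translation":[-0.025,-0.69,-0.6],"yaw":0.09},{"gripper":-1,"translation":[-0.025,-0.69,-0.6],"yaw":0.09}]' 
python3 go.py .4154 .1428 .0545 59.6
python3 - <<'E'
from h import *
a=imaging.camera("top")[:,:,::-1];b=imaging.camera("side")[:,:,::-1]
k=cv2.resize(np.hstack([a[90:270,120:340],b[90:270,180:400]]),None,fx=1.8,fy=1.8,interpolation=cv2.INTER_CUBIC);cv2.imwrite("pics/g2.png",k)
E
```

```text
t: 4.62
tcp_pos: [0.416, 0.1427, 0.1769]
tcp_rot: [2.724, 1.564, 0.001]
contact_force: [0.3, -0.7, 0.5]
finger_gap: 0.0497
gripper_force: 20.0
t 4.62 tcp [0.416  0.1427 0.1769] x-heading 59.73 tilt 0.05 F [ 0.3 -0.7  0.5] gap 0.0497
units [-0.002 -0.003  0.612] yaw 0.0007
```

View pics/g2.png

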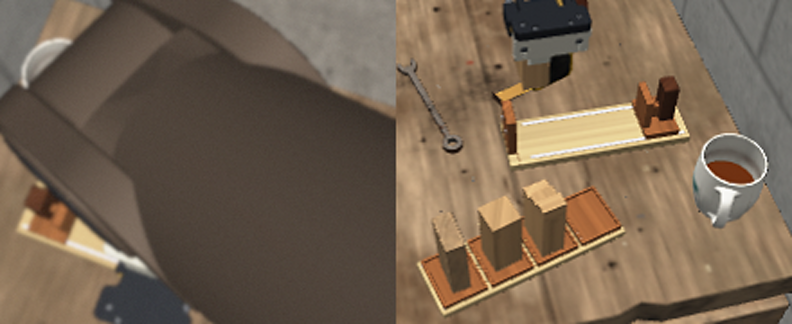

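```bash
python3 -m crank '[{"gripper":-1,"translation":[0.005,0,0.2],"yaw":0},{"gripper":-1,"translation":[0.005,0,0.4],"yaw":0},{"gripper":-1,"translation":[0.005,0,0.55],"yaw":0},{"gripper":-1,"translation":[0.005,0,0.58],"yaw":0},{"gripper":-1,"translation":[0.005,0,0.595],"yaw":0},{"gripper":-1,"translation":[0.005,0,0.6],"yaw":0},{"gripper":-1,"translation":[0.005,0,0.6],"yaw":0}]'
python3 - <<'E'
from h import *
crop("side",215,90,150,110,4,"pics/p1.png")
E
```

```text
t: 5.3
tcp_pos: [0.4169, 0.1443, 0.0579]
tcp_rot: [2.724, 1.564, 0.003]
contact_force: [0.4, 0.2, -0.3]
finger_gap: 0.05
gripper_force: 20.0
```

View pics/p1.png

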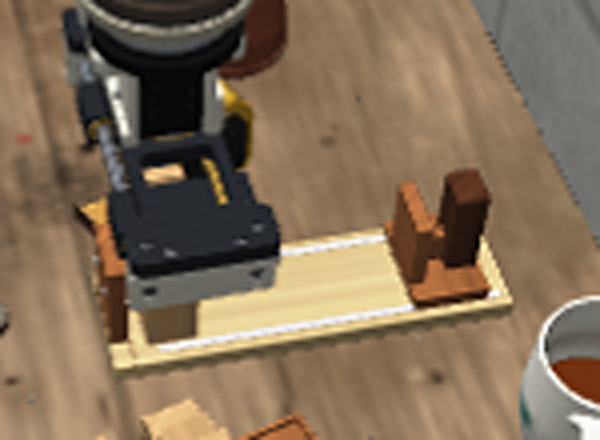

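```bash
cat >> h.py <<'E'
O=np.array([.4053,.1256]);U=np.array([np.cos(np.radians(59.6)),np.sin(np.radians(59.6))]);V=np.array([U[1],-U[0]])
def rack(W): W=np.atleast_2d(W)[:,:2]-O; return (np.c_[W@V,W@U]*1000).round(1)  # x,y in mm
def sc(P,ox,oy,k,z,n="side"): return rack(onz(n,(np.array(P,float)+.5)/k-.5+[ox,oy],z))
E
python3 - <<'E'
from h import *
print(sc([[143,342],[198,335]],215,90,4,.016), sc([[128,341],[113,352]],215,90,4,.012), sc([[113,360],[510,300]],215,90,4,.012),rack([.4169,.1443]))
E
python3 go.py .4169 .1443 .0535 59.6
```

```text
[[21.9  4.9]
 [23.6 36.5]] [[ 16.3  -2.6]
 [ 22.3 -12.5]] [[ 27.9 -13.7]
 [ 33.3 222.1]] [[ 0.5 22. ]]
t 5.35 tcp [0.417  0.1443 0.0581] x-heading 59.71 tilt 0.15 F [-0.6 -0.4 -1.1] gap 0.0497
units [-0.    -0.     0.023] yaw 0.0006
```

```bash
python3 -m crank '[{"gripper":-1,"translation":[-0.018,0,0],"yaw":0},{"gripper":-1,"translation":[-0.018,0,0.01],"yaw":0},{"gripper":-1,"translation":[-0.018,0,0.015],"yaw":0},{"gripper":-1,"translation":[-0.018,0,0.02],"yaw":0},{"gripper":-1,"translation":[-0.018,0,0.02],"yaw":0},{"gripper":-1,"translation":[-0.018,0,0.02],"yaw":0}]'
```

```text
t: 5.85
tcp_pos: [0.4143, 0.1407, 0.0537]
tcp_rot: [2.724, 1.564, 0.002]
contact_force: [-2.5, -2.6, 15.3]
finger_gap: 0.0502
gripper_force: 20.0
```

```bash
python3 -m crank '[{"gripper":1,"translation":[0,0,0],"yaw":0},{"gripper":1,"translation":[0,0,0],"yaw":0},{"gripper":1,"translation":[0,0,0],"yaw":0},{"gripper":1,"translation":[0,0,0],"yaw":0},{"gripper":1,"translation":[0,0,-0.2],"yaw":0},{"gripper":1,"translation":[0,0,-0.4],"yaw":0},{"gripper":1,"translation":[0,0,-0.6],"yaw":0},{"gripper":1,"translation":[-0.02,0.2,-0.6],"yaw":-0.03},{"gripper":1,"translation":[-0.04,0.4,-0.6],"yaw":-0.06},{"gripper":1,"translation":[-0.06,0.6,-0.6],"yaw":-0.089},{"gripper":1,"translation":[-0.078,0.736,-0.6],"yaw":-0.089},{"gripper":1,"translation":[-0.078,0.736,-0.6],"yaw":-0.089},{"gripper":1,"translation":[-0.078,0.736,-0.6],"yaw":-0.089},{"gripper":1,"translation":[-0.078,0.736,-0.6],"yaw":-0.089}]' 
python3 go.py .5335 .053 .054 75.7
python3 - <<'E'
from h import *
crop("side",205,90,150,150,4,"pics/p2.png")
E
```

```text
t: 7.02
tcp_pos: [0.5323, 0.0535, 0.1723]
tcp_rot: [-2.479, -1.928, 0.001]
contact_force: [-0.4, 0.6, -0.2]
finger_gap: 0.0919
gripper_force: 0.0
t 7.02 tcp [0.5323 0.0535 0.1723] x-heading 75.75 tilt 0.07 F [-0.4  0.6 -0.2] gap 0.0919
units [-0.001  0.007  0.592] yaw 0.0003
```

View pics/p2.png

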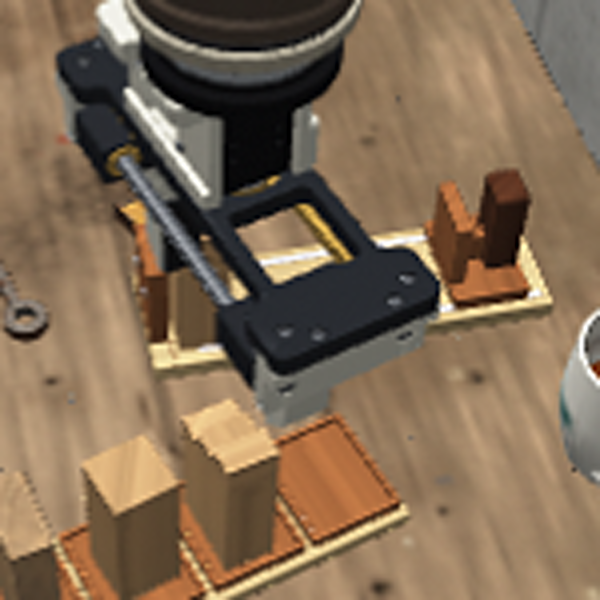

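```bash
python3 -m crank '[{"gripper":1,"translation":[0,0.006,0.2],"yaw":0},{"gripper":1,"translation":[0,0.006,0.4],"yaw":0},{"gripper":1,"translation":[0,0.006,0.61],"yaw":0},{"gripper":1,"translation":[0,0.006,0.61],"yaw":0},{"gripper":1,"translation":[0,0.006,0.61],"yaw":0},{"gripper":-1,"translation":[0,0.006,0.61],"yaw":0},{"gripper":-1,"translation":[0,0.006,0.61],"yaw":0},{"gripper":-1,"translation":[0,0.006,0.61],"yaw":0},{"gripper":-1,"translation":[0,0.006,0.61],"yaw":0},{"gripper":-1,"translation":[0,0.006,0.61],"yaw":0},{"gripper":-1,"translation":[0,0.006,0.61],"yaw":0},{"gripper":-1,"translation":[0,0.006,0.61],"yaw":0}]' 20
python3 go.py 0.4334 0.1735 .17 59.6
```

```text
t: 8.07
tcp_pos: [0.5343, 0.0525, 0.0511]
tcp_rot: [2.48, 1.928, 0.0]
contact_force: [0.7, -0.2, 6.3]
finger_gap: 0.0503
gripper_force: 20.2
t 8.07 tcp [0.5343 0.0525 0.0511] x-heading 75.74 tilt 0.02 F [ 0.7 -0.2  6.3] gap 0.0503
units [ 0.462 -0.638 -0.595] yaw 0.0897
```

```bash
python3 -m crank '[{"gripper":-1,"translation":[0,0,-0.2],"yaw":0},{"gripper":-1,"translation":[0,0,-0.4],"yaw":0},{"gripper":-1,"translation":[0,0,-0.6],"yaw":0},{"gripper":-1,"translation":[0,0,-0.6],"yaw":0},{"gripper":-1,"translation":[0.15,-0.2,-0.6],"yaw":0.03},{"gripper":-1,"translation":[0.3,-0.4,-0.6],"yaw":0.06},{"gripper":-1,"translation":[0.4,-0.55,-0.6],"yaw":0.09},{"gripper":-1,"translation":[0.45,-0.638,-0.6],"yaw":0.09},{"gripper":-1,"translation":[0.45,-0.638,-0.6],"yaw":0.09},{"gripper":-1,"translation":[0.45,-0.638,-0.6],"yaw":0.09},{"gripper":-1,"translation":[0.45,-0.638,-0.6],"yaw":0.09}]' >/dev/null
python3 go.py .4321 .1713 .053 59.6
python3 - <<'E'
from h import *
crop("side",205,70,150,130,4,"pics/p3.png")
E
```

```text
t 8.98 tcp [0.4331 0.1708 0.1707] x-heading 59.56 tilt 0.04 F [ 0.2 -0.  -1.4] gap 0.05
units [-0.    -0.006  0.588] yaw -0.0002
```

View pics/p3.png

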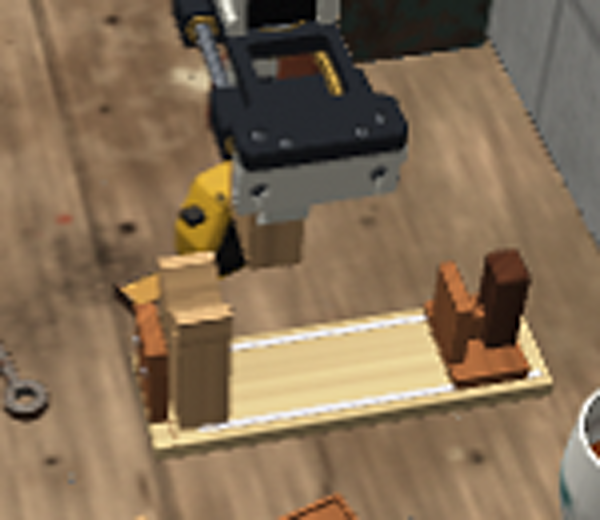

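Run:
```python
from h import *
print(sc([[175,428],[229,423]],205,70,4,.012), sc([[163,420],[150,427]],205,70,4,.012),sc([[249,267],[302,265]],205,70,4,.1346),rack([.4331,.1708]))
```

```text
[[22.1  0.3]
 [25.1 31. ]] [[ 14.9  -5.2]
 [ 18.4 -13.5]] [[23.  40. ]
 [27.3 66.9]] [[ 1.1 53.1]]
```

```bash
python3 -m crank '[{"gripper":-1,"translation":[-0.02,-0.006,0.2],"yaw":0},{"gripper":-1,"translation":[-0.02,-0.006,0.4],"yaw":0},{"gripper":-1,"translation":[-0.02,-0.006,0.55],"yaw":0},{"gripper":-1,"translation":[-0.02,-0.006,0.59],"yaw":0},{"gripper":-1,"translation":[-0.02,-0.006,0.605],"yaw":0},{"gripper":-1,"translation":[-0.02,-0.006,0.61],"yaw":0},{"gripper":-1,"translation":[-0.02,-0.006,0.615],"yaw":0},{"gripper":-1,"translation":[-0.02,-0.006,0.615],"yaw":0},{"gripper":-1,"translation":[-0.02,-0.006,0.615],"yaw":0}]'
```

```text
t: 9.78
tcp_pos: [0.4307, 0.1688, 0.049]
tcp_rot: [2.727, 1.559, 0.004]
contact_force: [-0.8, 0.0, 0.1]
finger_gap: 0.05
gripper_force: 19.9
```

```bash
python3 -m crank '[{"gripper":-1,"translation":[0,0,0.005],"yaw":0},{"gripper":-1,"translation":[0,0,0.008],"yaw":0},{"gripper":-1,"translation":[0,0,0.008],"yaw":0}]'; python3 go.py .519 .002 .17 75.7
```

```text
t: 10.03
tcp_pos: [0.4307, 0.1689, 0.0479]
tcp_rot: [2.726, 1.559, 0.004]
contact_force: [-3.0, -2.6, 19.3]
finger_gap: 0.0502
gripper_force: 19.9
t 10.03 tcp [0.4307 0.1689 0.0479] x-heading 59.53 tilt 0.16 F [-3.  -2.6 19.3] gap 0.0502
units [-0.494  0.805 -0.61 ] yaw -0.0898
```

```bash
python3 -m crank '[{"gripper":1,"translation":[0,0,0],"yaw":0},{"gripper":1,"translation":[0,0,0],"yaw":0},{"gripper":1,"translation":[0,0,0],"yaw":0},{"gripper":1,"translation":[0,0,0],"yaw":0},{"gripper":1,"translation":[0,0,-0.2],"yaw":0},{"gripper":1,"translation":[0,0,-0.4],"yaw":0},{"gripper":1,"translation":[0,0,-0.6],"yaw":0},{"gripper":1,"translation":[-0.1,0.2,-0.6],"yaw":-0.03},{"gripper":1,"translation":[-0.2,0.35,-0.6],"yaw":-0.06},{"gripper":1,"translation":[-0.3,0.5,-0.6],"yaw":-0.09},{"gripper":1,"translation":[-0.4,0.65,-0.6],"yaw":-0.09},{"gripper":1,"translation":[-0.494,0.805,-0.6],"yaw":-0.09},{"gripper":1,"translation":[-0.494,0.805,-0.6],"yaw":-0.09},{"gripper":1,"translation":[-0.494,0.805,-0.6],"yaw":-0.09},{"gripper":1,"translation":[-0.494,0.805,-0.6],"yaw":-0.09}]' >/dev/null
python3 go.py .519 .002 .052 75.7
```

```text
t 11.28 tcp [0.518  0.0022 0.1659] x-heading 75.74 tilt 0.05 F [-0.1  1.5 -0.2] gap 0.0919
units [0.    0.005 0.569] yaw 0.0002
```

```bash
python3 -m crank '[{"gripper":1,"translation":[0,0.005,0.2],"yaw":0},{"gripper":1,"translation":[0,0.005,0.4],"yaw":0},{"gripper":1,"translation":[0,0.005,0.57],"yaw":0},{"gripper":1,"translation":[0,0.005,0.57],"yaw":0},{"gripper":1,"translation":[0,0.005,0.57],"yaw":0},{"gripper":-1,"translation":[0,0.005,0.57],"yaw":0},{"gripper":-1,"translation":[0,0.005,0.57],"yaw":0},{"gripper":-1,"translation":[0,0.005,0.57],"yaw":0},{"gripper":-1,"translation":[0,0.005,0.57],"yaw":0},{"gripper":-1,"translation":[0,0.005,0.57],"yaw":0},{"gripper":-1,"translation":[0,0.005,0.57],"yaw":0},{"gripper":-1,"translation":[0,0.005,0.57],"yaw":0},{"gripper":-1,"translation":[0,0.005,0.57],"yaw":0}]' 20
python3 -c "
from h import *
print(rack([.4307,.1689]),O+.087*U)"
python3 go.py 0.4493 0.2006 .17 59.6
```

```text
t: 12.37
tcp_pos: [0.5194, 0.0014, 0.0522]
tcp_rot: [2.48, 1.928, 0.0]
contact_force: [-0.0, 0.1, -0.3]
finger_gap: 0.0432
gripper_force: 0.0
[[-0.  50.2]] [0.44932494 0.20063869]
t 12.37 tcp [0.5194 0.0014 0.0522] x-heading 75.74 tilt 0.01 F [-0.   0.1 -0.3] gap 0.0432
units [ 0.879 -0.585 -0.589] yaw 0.0897
```

```bash
python3 -m crank '[{"gripper":-1,"translation":[0,0,0],"yaw":0},{"gripper":-1,"translation":[0,0,0],"yaw":0},{"gripper":-1,"translation":[0,0,0],"yaw":0},{"gripper":-1,"translation":[0,0,0],"yaw":0}]'
python3 -m crank '[{"gripper":-1,"translation":[0,0,-0.2],"yaw":0},{"gripper":-1,"translation":[0,0,-0.4],"yaw":0},{"gripper":-1,"translation":[0,0,-0.6],"yaw":0},{"gripper":-1,"translation":[0,0,-0.6],"yaw":0},{"gripper":-1,"translation":[0.15,-0.1,-0.6],"yaw":0.02},{"gripper":-1,"translation":[0.3,-0.2,-0.6],"yaw":0.04},{"gripper":-1,"translation":[0.45,-0.3,-0.6],"yaw":0.06},{"gripper":-1,"translation":[0.6,-0.4,-0.6],"yaw":0.09},{"gripper":-1,"translation":[0.75,-0.5,-0.6],"yaw":0.09},{"gripper":-1,"translation":[0.88,-0.585,-0.6],"yaw":0.09},{"gripper":-1,"translation":[0.88,-0.585,-0.6],"yaw":0.09},{"gripper":-1,"translation":[0.88,-0.585,-0.6],"yaw":0.09},{"gripper":-1,"translation":[0.88,-0.585,-0.6],"yaw":0.09}]'
python3 go.py 0.4493 0.2006 .0492 59.6
python3 - <<'E'
from h import *
crop("side",205,70,150,130,4,"pics/p4.png")
E
```

```text
t: 12.7
tcp_pos: [0.5193, 0.0014, 0.0521]
tcp_rot: [-2.48, -1.929, 0.0]
contact_force: [-0.3, -0.5, 0.9]
finger_gap: 0.0351
gripper_force: 19.9
t: 13.78
tcp_pos: [0.4494, 0.2002, 0.1719]
tcp_rot: [2.726, 1.56, -0.001]
contact_force: [0.9, -0.1, -0.9]
finger_gap: 0.0347
gripper_force: 19.9
t 13.78 tcp [0.4494 0.2002 0.1719] x-heading 59.57 tilt 0.05 F [ 0.9 -0.1 -0.9] gap 0.0347
units [ 0.002 -0.001  0.613] yaw -0.0002
```

View pics/p4.png

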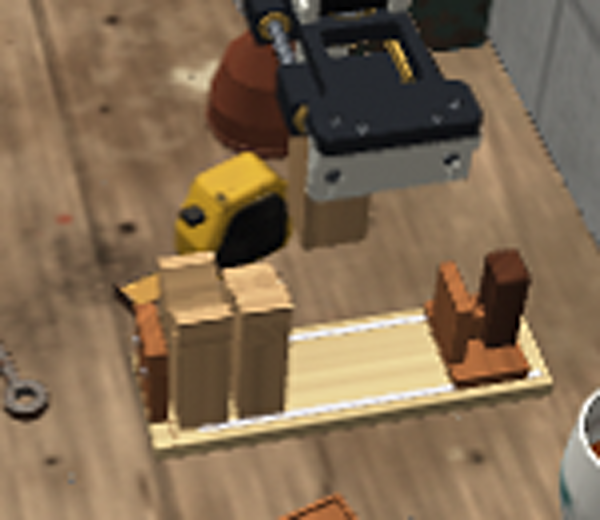

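Run:
```python
from h import *
print(sc([[175,428],[229,423],[238,418],[289,412]],205,70,4,.012),sc([[306,249],[368,240]],205,70,4,.1348),rack([.4494,.2002]))
```

```text
[[22.1  0.3]
 [25.1 31. ]
 [22.6 36.9]
 [24.5 66.4]] [[ 16.8  71.8]
 [ 17.1 105.1]] [[ 0.3 86.7]]
```

```bash
python3 -m crank '[{"gripper":-1,"translation":[0,0,0.2],"yaw":0},{"gripper":-1,"translation":[0,0,0.4],"yaw":0},{"gripper":-1,"translation":[0,0,0.55],"yaw":0},{"gripper":-1,"translation":[0,0,0.59],"yaw":0},{"gripper":-1,"translation":[0,0,0.605],"yaw":0},{"gripper":-1,"translation":[0,0,0.612],"yaw":0},{"gripper":-1,"translation":[0,0,0.618],"yaw":0},{"gripper":-1,"translation":[0,0,0.618],"yaw":0},{"gripper":-1,"translation":[0,0,0.618],"yaw":0}]'; python3 go.py .5032 -.0543 .17 75.7
```

```text
t: 14.58
tcp_pos: [0.4503, 0.2011, 0.0498]
tcp_rot: [2.727, 1.559, 0.004]
contact_force: [-0.5, 0.3, 0.2]
finger_gap: 0.0353
gripper_force: 19.9
t 14.58 tcp [0.4503 0.2011 0.0498] x-heading 59.53 tilt 0.14 F [-0.5  0.3  0.2] gap 0.0353
units [-0.965  0.877 -0.601] yaw -0.0898
```

```bash
python3 -m crank '[{"gripper":-1,"translation":[0,0,0.005],"yaw":0},{"gripper":-1,"translation":[0,0,0.008],"yaw":0},{"gripper":-1,"translation":[0,0,0.008],"yaw":0}]'
```

```text
t: 14.83
tcp_pos: [0.4503, 0.2013, 0.0489]
tcp_rot: [2.726, 1.56, 0.004]
contact_force: [-4.1, -3.4, 20.1]
finger_gap: 0.035
gripper_force: 20.0
```

```bash
python3 -m crank '[{"gripper":1,"translation":[0,0,0],"yaw":0},{"gripper":1,"translation":[0,0,0],"yaw":0},{"gripper":1,"translation":[0,0,0],"yaw":0},{"gripper":1,"translation":[0,0,0],"yaw":0},{"gripper":1,"translation":[0,0,-0.2],"yaw":0},{"gripper":1,"translation":[0,0,-0.4],"yaw":0},{"gripper":1,"translation":[0,0,-0.6],"yaw":0},{"gripper":1,"translation":[-0.15,0.13,-0.6],"yaw":-0.03},{"gripper":1,"translation":[-0.3,0.26,-0.6],"yaw":-0.06},{"gripper":1,"translation":[-0.45,0.39,-0.6],"yaw":-0.09},{"gripper":1,"translation":[-0.6,0.52,-0.6],"yaw":-0.09},{"gripper":1,"translation":[-0.75,0.68,-0.6],"yaw":-0.09},{"gripper":1,"translation":[-0.965,0.877,-0.6],"yaw":-0.09},{"gripper":1,"translation":[-0.965,0.877,-0.6],"yaw":-0.09},{"gripper":1,"translation":[-0.965,0.877,-0.6],"yaw":-0.09},{"gripper":1,"translation":[-0.965,0.877,-0.6],"yaw":-0.09},{"gripper":1,"translation":[-0.965,0.877,-0.6],"yaw":-0.09}]' >/dev/null
python3 go.py .5032 -.0543 .054 75.7
python3 - <<'E'
from h import *
crop("side",205,80,150,120,4,"pics/p5.png")
E
```

```text
t 16.25 tcp [ 0.5025 -0.0533  0.1668] x-heading 75.8 tilt 0.04 F [-1.5  1.3  0.4] gap 0.092
units [-0.004  0.005  0.564] yaw 0.0006
```

View pics/p5.png

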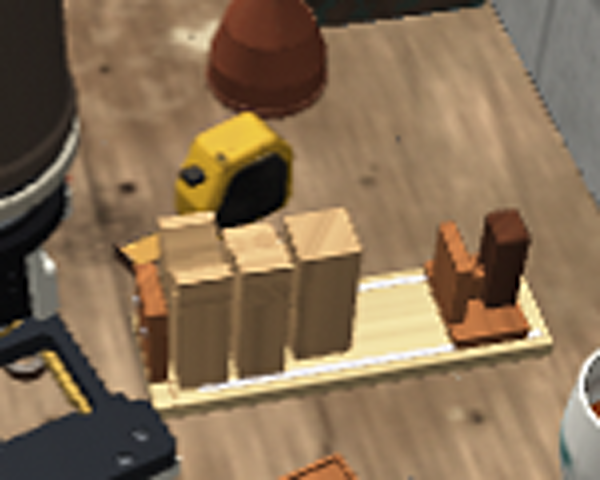

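Vee, step and square stand upright beside the wall, with gaps of about 5 mm between them. Now for the flat packer.

```bash
python3 -m crank '[{"gripper":1,"translation":[-0.004,0.005,0.2],"yaw":0},{"gripper":1,"translation":[-0.004,0.005,0.4],"yaw":0},{"gripper":1,"translation":[-0.004,0.005,0.57],"yaw":0},{"gripper":1,"translation":[-0.004,0.005,0.57],"yaw":0},{"gripper":1,"translation":[-0.004,0.005,0.57],"yaw":0},{"gripper":-1,"translation":[-0.004,0.005,0.57],"yaw":0},{"gripper":-1,"translation":[-0.004,0.005,0.57],"yaw":0},{"gripper":-1,"translation":[-0.004,0.005,0.57],"yaw":0},{"gripper":-1,"translation":[-0.004,0.005,0.57],"yaw":0},{"gripper":-1,"translation":[-0.004,0.005,0.57],"yaw":0},{"gripper":-1,"translation":[-0.004,0.005,0.57],"yaw":0},{"gripper":-1,"translation":[-0.004,0.005,0.57],"yaw":0},{"gripper":-1,"translation":[-0.004,0.005,0.57],"yaw":0},{"gripper":-1,"translation":[-0.004,0.005,0.57],"yaw":0},{"gripper":-1,"translation":[-0.004,0.005,0.57],"yaw":0}]' 20
python3 -c "
from h import *
print(rack([.4503,.2013]),O+.122*U)"
python3 go.py 0.467 0.2308 .17 59.6
```

```text
t: 17.55
tcp_pos: [0.5035, -0.0555, 0.0531]
tcp_rot: [2.48, 1.929, -0.0]
contact_force: [-2.2, -0.7, 5.2]
finger_gap: 0.0463
gripper_force: 19.7
[[ 0.5 88.1]] [0.46703612 0.23082667]
t 17.55 tcp [ 0.5035 -0.0555  0.0531] x-heading 75.75 tilt 0.01 F [-2.2 -0.7  5.2] gap 0.0463
units [ 1.343 -0.529 -0.585] yaw 0.0897
```

```bash
python3 -m crank '[{"gripper":-1,"translation":[0,0,0],"yaw":0},{"gripper":-1,"translation":[0,0,0],"yaw":0},{"gripper":-1,"translation":[0,0,0],"yaw":0},{"gripper":-1,"translation":[0,0,-0.1],"yaw":0},{"gripper":-1,"translation":[0,0,-0.1],"yaw":0},{"gripper":-1,"translation":[0,0,-0.1],"yaw":0}]' 40
```

```text
t: 18.05
tcp_pos: [0.5041, -0.0555, 0.0733]
tcp_rot: [2.479, 1.928, 0.002]
contact_force: [0.0, -0.6, -0.4]
finger_gap: 0.0461
gripper_force: 39.5
```

```bash
python3 - <<'E'
from h import *
c=lambda p:np.array(p,float)/3.6+[120,130]-.36
s=lambda p:np.array(p,float)/4+[185,125]-.37
for n,p in(("top",[c(q) for q in((702,165),(715,85),(738,170),(750,87))]),("side",[s(q) for q in((62,340),(93,418),(98,332),(132,405))])):
    W=onz(n,p,.105);d=W[1::2]-W[::2];print(n,np.degrees(np.arctan2(d[:,1],d[:,0])).round(1))
E
python3 -m crank '[{"gripper":-1,"translation":[0.2,0,-0.25],"yaw":0},{"gripper":-1,"translation":[0.4,0,-0.5],"yaw":0},{"gripper":-1,"translation":[0.6,0,-0.5],"yaw":0},{"gripper":-1,"translation":[0.8,-0.1,-0.5],"yaw":0.03},{"gripper":-1,"translation":[0.9,-0.3,-0.5],"yaw":0.06},{"gripper":-1,"translation":[1,-0.5,-0.5],"yaw":0.09},{"gripper":-1,"translation":[1,-0.5,-0.5],"yaw":0.09},{"gripper":-1,"translation":[1,-0.5,-0.5],"yaw":0.09}]'
python3 go.py 0.467 0.2308 .17 59.6
```

```text
top [-21.3 -20.7]
side [-20.7 -18.6]
t: 18.72
tcp_pos: [0.451, 0.1689, 0.1729]
tcp_rot: [-2.718, -1.571, 0.001]
contact_force: [0.6, 0.4, -0.6]
finger_gap: 0.0464
gripper_force: 39.5
t 18.72 tcp [0.451  0.1689 0.1729] x-heading 60.06 tilt 0.13 F [ 0.6  0.4 -0.6] gap 0.0464
units [ 0.308 -0.085  0.015] yaw 0.0025
```

```bash
python3 -m crank '[{"gripper":-1,"translation":[0.2,-0.085,0],"yaw":-0.021},{"gripper":-1,"translation":[0.305,-0.085,0],"yaw":-0.021},{"gripper":-1,"translation":[0.305,-0.085,0],"yaw":-0.021},{"gripper":-1,"translation":[0.305,-0.085,0],"yaw":-0.021},{"gripper":-1,"translation":[0.305,-0.085,0],"yaw":-0.021}]'
python3 go.py .4665 .2300 .0501 63.8
python3 - <<'E'
from h import *
crop("side",205,60,150,140,4,"pics/p6.png")
E
```

```text
t: 19.13
tcp_pos: [0.4717, 0.2231, 0.1719]
tcp_rot: [2.674, 1.649, -0.003]
contact_force: [0.5, -0.9, -0.5]
finger_gap: 0.0458
gripper_force: 39.5
t 19.13 tcp [0.4717 0.2231 0.1719] x-heading 63.32 tilt 0.12 F [ 0.5 -0.9 -0.5] gap 0.0458
units [ 0.02  -0.038  0.609] yaw -0.0027
```

View pics/p6.png

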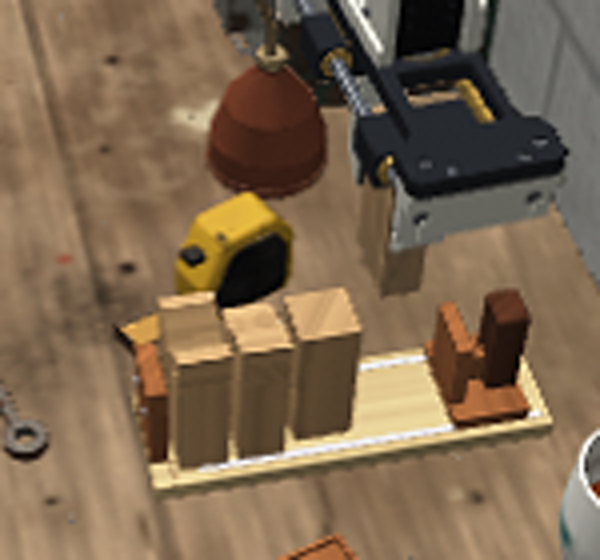

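Run:
```python
from h import *
print(sc([[290,438],[352,432]],205,60,4,.012),sc([[381,296],[420,289],[362,249]],205,60,4,.1338),rack([.4717,.2231]))
```

```text
[[ 14.5  69.5]
 [ 17.7 105.7]] [[ 28.8 108.8]
 [ 28.1 130.2]
 [ -6.8 108.7]] [[  7.9 117.7]]
```

```bash
python3 -m crank '[{"gripper":-1,"translation":[0.012,-0.038,0.1],"yaw":0},{"gripper":-1,"translation":[0.012,-0.038,0.3],"yaw":0},{"gripper":-1,"translation":[0.012,-0.038,0.5],"yaw":0},{"gripper":-1,"translation":[0.012,-0.038,0.57],"yaw":0},{"gripper":-1,"translation":[0.012,-0.038,0.595],"yaw":0},{"gripper":-1,"translation":[0.012,-0.038,0.61],"yaw":0},{"gripper":-1,"translation":[0.012,-0.038,0.618],"yaw":0},{"gripper":-1,"translation":[0.012,-0.038,0.618],"yaw":0},{"gripper":-1,"translation":[0.012,-0.038,0.618],"yaw":0}]'; python3 go.py .4665 .2300 .0501 63.8
```

```text
t: 19.93
tcp_pos: [0.4674, 0.2301, 0.0507]
tcp_rot: [2.674, 1.648, 0.004]
contact_force: [-0.4, -0.4, -0.2]
finger_gap: 0.0463
gripper_force: 39.5
t 19.93 tcp [0.4674 0.2301 0.0507] x-heading 63.3 tilt 0.16 F [-0.4 -0.4 -0.2] gap 0.0463
units [-0.002 -0.004  0.003] yaw -0.0028
```

```bash
python3 -m crank '[{"gripper":-1,"translation":[0,-0.004,0.004],"yaw":0},{"gripper":-1,"translation":[0,-0.004,0.008],"yaw":0},{"gripper":-1,"translation":[0,-0.004,0.008],"yaw":0}]'
```

```text
t: 20.18
tcp_pos: [0.4671, 0.2305, 0.05]
tcp_rot: [2.673, 1.648, 0.005]
contact_force: [-2.0, -3.6, 19.9]
finger_gap: 0.046
gripper_force: 39.6
```

```bash
python3 -m crank '[{"gripper":1,"translation":[0,0,0],"yaw":0},{"gripper":1,"translation":[0,0,0],"yaw":0},{"gripper":1,"translation":[0,0,0],"yaw":0},{"gripper":1,"translation":[0,0,0],"yaw":0},{"gripper":1,"translation":[0,0,0],"yaw":0},{"gripper":1,"translation":[0,0,-0.2],"yaw":0},{"gripper":1,"translation":[0,0,-0.4],"yaw":0},{"gripper":1,"translation":[0,0,-0.5],"yaw":0},{"gripper":1,"translation":[0.2,0.02,-0.5],"yaw":0.02},{"gripper":1,"translation":[0.39,0.028,-0.5],"yaw":0.02},{"gripper":1,"translation":[0.39,0.028,-0.5],"yaw":0.02},{"gripper":1,"translation":[0.39,0.028,-0.5],"yaw":0.02},{"gripper":1,"translation":[0.39,0.028,-0.5],"yaw":0.02}]'
python3 go.py
python3 - <<'E'
from h import *
crop("side",205,60,150,140,4,"pics/p7.png")
print(rack(sensors.get_state()["tcp_pos"]))
E
```

```text
t: 21.27
tcp_pos: [0.5051, 0.297, 0.1471]
tcp_rot: [2.724, 1.565, -0.002]
contact_force: [-0.1, 0.2, 0.1]
finger_gap: 0.0922
gripper_force: 0.0
t 21.27 tcp [0.5051 0.297  0.1471] x-heading 59.77 tilt 0.09 F [-0.1  0.2  0.1] gap 0.0922
[[ -0.4 197.8]]
```

View pics/p7.png

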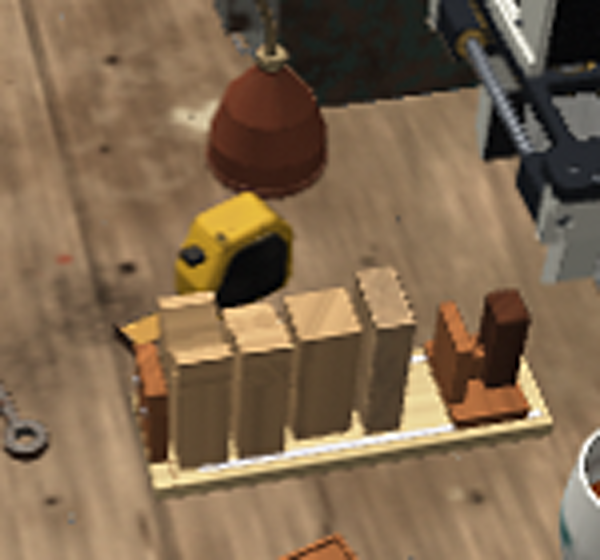

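```bash
python3 - <<'E'
from h import *
print(sc([[507,306],[484,318],[524,322]],205,60,4,.079))
E
python3 go.py .5073 .3002 .05 59.6
```

```text
[[ -0.  196.3]
 [  6.2 180.5]
 [ 13.7 201.6]]
t 21.32 tcp [0.505  0.2964 0.1471] x-heading 59.73 tilt 0.1 F [ 1.1 -0.4 -0.2] gap 0.092
units [0.023 0.    0.486] yaw 0.0007
```

```bash
python3 -m crank '[{"gripper":1,"translation":[0,0,0.1],"yaw":0},{"gripper":1,"translation":[0,0,0.3],"yaw":0},{"gripper":1,"translation":[0,0,0.44],"yaw":0},{"gripper":1,"translation":[0,0,0.486],"yaw":0},{"gripper":1,"translation":[0,0,0.486],"yaw":0},{"gripper":-1,"translation":[0,0,0.486],"yaw":0},{"gripper":-1,"translation":[0,0,0.486],"yaw":0},{"gripper":-1,"translation":[0,0,0.486],"yaw":0},{"gripper":-1,"translation":[0,0,0.486],"yaw":0},{"gripper":-1,"translation":[0,0,0.486],"yaw":0},{"gripper":-1,"translation":[0,0,0.486],"yaw":0},{"gripper":-1,"translation":[0,0,0.486],"yaw":0},{"gripper":-1,"translation":[0,0,0.486],"yaw":0},{"gripper":-1,"translation":[0,0,0.486],"yaw":0},{"gripper":-1,"translation":[0,0,0.486],"yaw":0},{"gripper":-1,"translation":[0,0,0.486],"yaw":0},{"gripper":-1,"translation":[0,0,0.486],"yaw":0}]' 20; python3 go.py .4807 .2541 .05 59.6
```

```text
t: 22.73
tcp_pos: [0.5052, 0.2975, 0.0505]
tcp_rot: [-2.724, -1.564, 0.001]
contact_force: [-2.2, -0.0, 0.3]
finger_gap: 0.0258
gripper_force: 20.0
t 22.73 tcp [0.5052 0.2975 0.0505] x-heading 59.74 tilt 0.03 F [-2.2 -0.   0.3] gap 0.0258
units [-0.249  0.004  0.002] yaw 0.0008
```

```bash
python3 -m crank '[{"gripper":-1,"translation":[-0.03,0,0],"yaw":0},{"gripper":-1,"translation":[-0.06,0,0],"yaw":0},{"gripper":-1,"translation":[-0.09,0,0],"yaw":0},{"gripper":-1,"translation":[-0.12,0,0],"yaw":0},{"gripper":-1,"translation":[-0.14,0,0],"yaw":0},{"gripper":-1,"translation":[-0.15,0,0],"yaw":0},{"gripper":-1,"translation":[-0.16,0,0],"yaw":0},{"gripper":-1,"translation":[-0.17,0,0],"yaw":0},{"gripper":-1,"translation":[-0.18,0,0],"yaw":0},{"gripper":-1,"translation":[-0.19,0,0],"yaw":0},{"gripper":-1,"translation":[-0.2,0,0],"yaw":0},{"gripper":-1,"translation":[-0.21,0,0],"yaw":0},{"gripper":-1,"translation":[-0.21,0,0],"yaw":0}]' 30; python3 go.py .4807 .2541 .05 59.6
python3 - <<'E'
from h import *
crop("side",205,60,150,140,4,"pics/p8.png")
E
```

```text
t: 23.82
tcp_pos: [0.4834, 0.2609, 0.0505]
tcp_rot: [-2.723, -1.565, 0.001]
contact_force: [-2.5, 3.4, -1.9]
finger_gap: 0.0262
gripper_force: 30.0
t 23.82 tcp [0.4834 0.2609 0.0505] x-heading 59.75 tilt 0.06 F [-2.5  3.4 -1.9] gap 0.0262
units [-0.036  0.006  0.002] yaw 0.0009
```

View pics/p8.png

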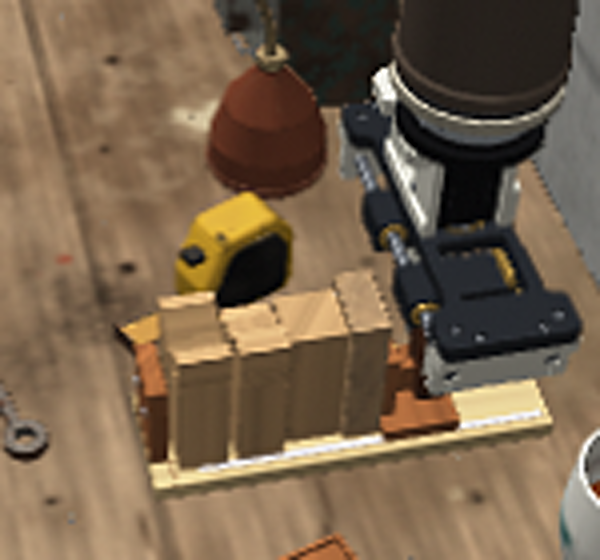

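Square and flat are together and being pushed. The gaps left are step to vee (about x=233) and vee to wall, so I'll keep pushing gently.

```bash
python3 -m crank '[{"gripper":-1,"translation":[-0.006,0.001,0],"yaw":0},{"gripper":-1,"translation":[-0.012,0.002,0],"yaw":0},{"gripper":-1,"translation":[-0.018,0.003,0],"yaw":0},{"gripper":-1,"translation":[-0.024,0.004,0],"yaw":0},{"gripper":-1,"translation":[-0.03,0.004,0],"yaw":0},{"gripper":-1,"translation":[-0.03,0.004,0],"yaw":0}]' 30; python3 -m crank '[{"gripper":-1,"translation":[-0.005,0,0],"yaw":0},{"gripper":-1,"translation":[-0.01,0,0],"yaw":0},{"gripper":-1,"translation":[-0.01,0,0],"yaw":0}]'
```

```text
t: 24.37
tcp_pos: [0.4806, 0.2562, 0.0505]
tcp_rot: [-2.722, -1.565, 0.001]
contact_force: [-5.1, 6.9, -1.7]
finger_gap: 0.0254
gripper_force: 30.0
t: 24.62
tcp_pos: [0.4797, 0.2546, 0.0505]
tcp_rot: [-2.722, -1.565, 0.0]
contact_force: [-5.0, 7.7, -2.4]
finger_gap: 0.0259
gripper_force: 30.0
```

```bash
python3 -m crank '[{"gripper":-1,"translation":[-0.005,-0.004,0],"yaw":0},{"gripper":-1,"translation":[-0.01,-0.006,0],"yaw":0},{"gripper":-1,"translation":[-0.015,-0.006,0],"yaw":0},{"gripper":-1,"translation":[-0.015,-0.006,0],"yaw":0}]'; python3 -m crank '[{"gripper":-1,"translation":[-0.005,0,0],"yaw":0},{"gripper":-1,"translation":[-0.01,0,0],"yaw":0},{"gripper":-1,"translation":[-0.01,0,0],"yaw":0}]'; python3 -c "
from h import *
print(rack(sensors.get_state()['tcp_pos']))
crop('side',205,90,110,110,5,'pics/p9.png')"
```

```text
t: 24.95
tcp_pos: [0.4797, 0.2547, 0.0506]
tcp_rot: [-2.72, -1.564, -0.008]
contact_force: [5.9, 14.3, -15.3]
finger_gap: 0.0257
gripper_force: 30.0
t: 25.2
tcp_pos: [0.4796, 0.2546, 0.0507]
tcp_rot: [-2.719, -1.564, -0.013]
contact_force: [9.3, 19.7, -21.1]
finger_gap: 0.0262
gripper_force: 30.0
[[ -1.2 148.8]]
```

View pics/p9.png

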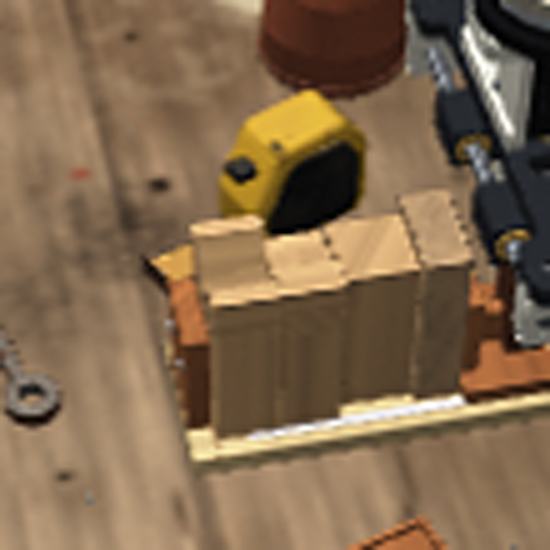

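Vee, step, square and flat are tight between wall and stop, with no visible gaps. The push force rose to 22 N and the post is at 149 mm, where it should be for a 115 mm row. I'll ease off, open and retreat.

```bash
python3 -m crank '[{"gripper":-1,"translation":[0.005,0,0],"yaw":0},{"gripper":-1,"translation":[0.01,0,0],"yaw":0},{"gripper":-1,"translation":[0.01,0,0],"yaw":0}]'; python3 -m crank '[{"gripper":0,"translation":[0,0,0],"yaw":0},{"gripper":0.2,"translation":[0,0,0],"yaw":0},{"gripper":0.5,"translation":[0,0,0],"yaw":0},{"gripper":0.5,"translation":[0,0,0],"yaw":0},{"gripper":0.5,"translation":[0,0,0],"yaw":0},{"gripper":0.5,"translation":[0,0,0],"yaw":0},{"gripper":0.5,"translation":[0,0,-0.1],"yaw":0},{"gripper":0.5,"translation":[0,0,-0.3],"yaw":0},{"gripper":0.5,"translation":[0,0,-0.6],"yaw":0},{"gripper":0.5,"translation":[0.2,0,-0.8],"yaw":0},{"gripper":0.5,"translation":[0.4,0,-0.8],"yaw":0},{"gripper":0.5,"translation":[0.5,0,-0.8],"yaw":0},{"gripper":0.5,"translation":[0.5,0,-0.8],"yaw":0},{"gripper":0.5,"translation":[0.5,0,-0.8],"yaw":0}]'
python3 - <<'E'
from h import *
a=imaging.camera("top")[:,:,::-1];b=imaging.camera("side")[:,:,::-1]
k=cv2.resize(np.hstack([a[160:270,120:260],b[90:200,200:340]]),None,fx=2.8,fy=2.8,interpolation=cv2.INTER_CUBIC);cv2.imwrite("pics/p10.png",k)
E
```

```text
t: 25.5
tcp_pos: [0.4796, 0.2546, 0.0506]
tcp_rot: [-2.721, -1.564, -0.007]
contact_force: [5.3, 12.9, -13.2]
finger_gap: 0.0259
gripper_force: 30.0
t: 26.67
tcp_pos: [0.5291, 0.3401, 0.2107]
tcp_rot: [-2.722, -1.566, -0.001]
contact_force: [-0.7, -1.1, -1.2]
finger_gap: 0.0688
gripper_force: 0.0
```

View pics/p10.png

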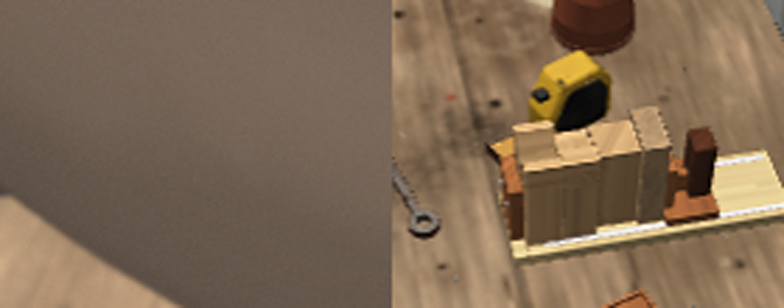

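```bash
python3 -c "
from bench import order; print(order.sign_off())"
```

```text
the job is handed in; nothing more can be done
None
```

The job is handed in: the last side picture shows the packers standing upright as vee, step, square, flat from wall to stop, snug, with the gripper clear at about 27 s; however, I viewed 16 pictures, two over the limit of 14.

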